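# Load the seasoning carousel and index it

## Task

Put the middle-sized steel canister upright into the empty pocket at the carousel's pointer and press it down past the spring clip until it bottoms on the pocket's pad, then hold a firm push of about 16 N on it for a moment, never more than 25 N. Then turn the carousel exactly one click anticlockwise (seen from above), so that the next empty pocket comes to the pointer, and leave it there at rest; leave everything else on the table where it stands.

Things in the scene. Friction and masses are not known exactly. Their poses are not given: they have to be found in the camera images.
- canister: the canister to load: upright closed steel cylinder, 42 mm diameter, 80 mm high, about 0.2 kg (0.16 to 0.26), flat top, its foot tapering over the lowest 8 mm to 36 mm diameter. It stands loose on the table. Origin: centre of its underside; z up along its axis
- thin_canister: bystander, the same shape but only 30 mm in diameter, 80 mm high; does not belong in the carousel. Origin: centre of its underside. The three loose canisters stand in any order, centres at least 110 mm apart
- wide_canister: bystander, the same shape but 58 mm in diameter, 80 mm high; too big for the carousel. Origin: centre of its underside
- carousel: the carousel's fixed round black base, 256 mm in diameter, 30 mm high, bolted to the table. Origin: centre of its underside, on the wheel's vertical axis. Its -x axis runs from there to the pointer, a small block with a steel strip (to 22 mm high, 152 mm out) at the base's edge, which marks the loading place
- loading_place (a point): fixed point 95 mm from the wheel's axis towards the pointer, 82 mm over the table: where a cup's mouth is when it is at the pointer. The wheel is an aluminium disc, 248 mm in diameter, top 40 mm over the table, with six grey cups (52 mm outside) 60 degrees apart on a 95 mm circle. Four hold 42 mm steel canisters fixed in the wheel, tops at 128 mm; two neighbouring cups are empty
- pocket (a point): mouth centre (rim, 82 mm over the table) of the empty cup to load, at the pointer at the start; turns with the wheel. Bore 44.4 mm, vertical. 14 mm below the rim the round rubber nose of a sprung clip sticks 2.5 mm into the bore from the outer side; it gives way sideways, and drags on the canister with up to about 8 N while it is pushed down
- next_pocket (a point): centre of the mouth of the other empty cup, 60 degrees clockwise (seen from above) of the first; it is to come to the pointer
- handle (a point): centre of the black handle bar on the post at the wheel's axis, 165 mm over the table, turning with the wheel: 64 mm long along this point's y, 14 mm thick along its x, 30 mm high (150 to 180 mm over the table); the post below is 26 mm thick. At wheel angle 0 its axes are parallel to those of carousel
- wheel (a joint): angle of the wheel, rad, growing anticlockwise seen from above; 0 with pocket at the pointer, about 0 at the start. Sprung detents (clicks) at 0, 1.047 and 2.094; about half way between two it snaps on to the next; turning it takes up to about 0.4 N m; it does not turn clockwise from 0
- bowl_stack: bystander: three nested dark grey bowls, 124 mm in diameter, 88 mm high. Origin: centre of the underside
- bowl: bystander: single dark grey bowl, 124 mm in diameter, 62 mm high. Origin: centre of its underside
- lids: bystander: stack of three white plastic lids, 124 mm in diameter, 29 mm high. Origin: centre of the underside
- jar: bystander: glass jar 68 mm in diameter, 90 mm high. Origin: centre of its underside
- spoon: bystander: steel spoon, 220 mm long along its x axis, lying on the table
- seat: bottom of the cup to load, 42 mm below its rim, at this body's origin; turns with the wheel. On it stands a black rubber pad, 37 mm in diameter, on which the canister bottoms. The pad was set by hand with its top anywhere from 22 to 38 mm below the rim; it yields about 1 mm under 20 N; its height is not measured: feel for it
There are look-alikes about, which are no part of the job. Leave any orange or pink look-alike of the canister alone.

How it is judged:
By the outcome, as a careful person would: the job done as asked, in the order asked, and still so for the second after the job is handed in, with the robot touching nothing.
It also fails if it takes over 64 s, if anything falls off the work surface, if the arm or the gripper's body presses on something with over 40 N, if the wrist force passes 120 N, or if a joint passes its speed limit or range.

## Robot

A 6-joint arm with a two-finger parallel gripper is mounted at the origin on the work surface. World frame = base frame: x ahead of the robot, y to its left, z up, the work surface at z = 0. Lengths are in mm, angles in rad, forces in N, time in s.
With the tool pointing down it reaches from about 325 to 775 mm from the base axis. Payload 5.5 kg.
Tool frame: the origin (TCP) lies midway between the tips of the shut fingers; the grasp point (between the pads) lies 19 mm behind it; z points along the fingers, y is the direction in which the jaws open and shut (so a half turn about z gives the same grasp; the last joint's range is limited). The gripper opens to 88 mm and grips with 3 to 60 N. Pads are 20 mm wide; open, the fingers measure 115 mm over their backs; the gripper's body (75 mm by 178 mm) begins 61 mm behind the grasp point.
Start: joints at [-1.288, 0.091, 1.231, -0, 1.82, -0.057], TCP at [199.979, -565.707, 195.131] pointing down, gripper open.
Joint ranges: [-2.87, 2.87], [-0.86, 2.18], [0.17, 2.46], [-1.51, 4.65], [0.06, 2.69], [-2.65, 2.65]. Speed limits (rad/s): [2.57, 2.57, 3.01, 3.14, 3.14, 3.14].

## Interface

Orientations are given as a rotation vector (axis times angle).
In Python, from rig import env, viewer gives the robot as it stands.
- The arm moves only by the tool arm_command, never from a script. Its argument "series" is a list that holds one entry, the list of rows, each a list of 5 numbers: the finger opening in mm, from 0 to 87.8, then the shift along the world's x, y, z scaled (see below), then the turn about the world's z scaled (see below). A call has 1 to 20 rows; each row is the pose to reach, as a shift and turn from the pose commanded when the call began; what a row does not reach only later rows make up. The controller multiplies each number of a shift by 250 mm and each number of a turn by 45 degrees. A row lasts 1/8 s, in which the tool goes at most 62.5 mm and 10.7 degrees, less where a joint would pass 70% of its speed; a pose out of reach is approached as far as the arm can. A call with a number of a shift or a turn outside -1 to 1 is refused whole. A call with a gripper value outside its range is refused whole. The fingers move at their own pace and stop on an object; the grip force is fixed at half the most. Time passes only in rows, so rows that repeat a pose let the fingers close. It gives the time, the measured TCP pose, the force and the opening at its end, in the units of the state.
- env.read_state(): the state, without advancing time (a new reading comes with each control period).
- viewer.camera(name): name is "side" or "top" or "wrist"; returns (picture, depth): 420x560x3 uint8, red, green, blue; 420x560 float32, mm along the optical axis (not along the pixel's ray), 0 where there is no reading.
- viewer.calibration(name): a dict with "K" (3x3 intrinsics, pixels), "D" ([k1, k2, p1, p2, k3] as OpenCV has them; the pictures are not rectified), "T" (4x4, takes a point from camera to world coordinates). Camera axes: x right, y down, z forward; pixel columns grow to the right and rows downward; lengths in mm; the calibration is good to about 2 mm. A picture is of the moment at which its call begins: read the wrist's pose just before it. calibration takes no time and is no camera call; for the wrist camera it gives the pose at the moment of the call.
- env.hand_in(): hands the job in, once; it reports no verdict.
The state is a dict: "clock": time; "joint_pos": joint angles; "dq": joint speeds; "joint_efforts": joint torques, N m; "eef_pos": TCP position; "ee_rot": TCP orientation; "wrist_force": force on the tool from outside, world axes, zero at the start; "wrist_torque": the same for the moment, N m; "width": opening from 0.0 (shut) to 1.0 (fully open).
Only numpy, scipy, OpenCV 4.12 (cv2) and the standard library are available. Lean on these libraries where they do the work, as an engineer would, in place of code of your own. Each camera call takes 0.05 s, during which the arm holds its last target. There are 200 camera calls.

## Working session

There is one attempt and no reset: what is moved stays moved. The work goes in short steps, Python scripts to look and compute and a tool call to move; the robot and the scene stay as the last step left them, time stands still between calls to the robot, and variables do not carry over. Pictures are saved under pics/ and viewed, about 8 in all and at most 12, crops included, and the job is handed in when it is done.

Besides the shell and the picture viewer there is one more tool, called after "Emit:" by a JSON object that holds its "api" and its "payload". arm_command: Moves the arm, as the interface text tells. Its arguments: {"type":"object","properties":{"series":{"type":"array","items":{"type":"array","items":{"type":"array","items":{"type":"number"}}}}},"required":["series"]}

```bash
mkdir -p pics; ls
python3 - <<'E'
from rig import env, viewer
import cv2, numpy as np
print(env.read_state())
for n in ("top","side"):
    p,d=viewer.camera(n); np.savez(f"pics/{n}0.npz",p=p,d=d)
    cv2.imwrite(f"pics/{n}0.png",p[:,:,::-1]); c=viewer.calibration(n); print(n,c)
E
```

```text
pics
{'clock': 0.0, 'joint_pos': array([-1.28773510e+00,  9.18482459e-02,  1.23185978e+00,  1.98981215e-06,
        1.81982377e+00, -5.67140607e-02]), 'dq': array([ 6.02179755e-04, -3.05112475e-04, -2.07508969e-04,  1.38989227e-04,
        1.08742914e-03,  6.42079463e-05]), 'joint_efforts': array([ 2.83430809e-04, -4.46453583e+01, -4.06439102e+01,  6.96845795e-02,
        2.95430166e-02, -1.75800037e-04]), 'eef_pos': array([ 199.85719991, -565.36055919,  194.02804893]), 'ee_rot': array([-3.09446621e+00, -5.30829095e-01,  3.40770280e-04]), 'wrist_force': array([-0.30934228,  0.15724019, -0.74836083]), 'wrist_torque': array([0.00399406, 0.03820711, 0.00287444]), 'width': 1.0000053578930503}
top {'K': array([[431.34873198,   0.        , 272.53250061],
       [  0.        , 431.34873198, 206.36818884],
       [  0.        ,   0.        ,   1.        ]]), 'D': array([-0.1300554,  0.       ,  0.       ,  0.       ,  0.       ]), 'T': array([[ 1.34471494e-03, -9.96422901e-01,  8.44961214e-02,
         4.74456180e+02],
       [-9.99987965e-01, -1.73857080e-03, -4.58782009e-03,
        -1.45305174e+01],
       [ 4.71831150e-03, -8.44889351e-02, -9.96413246e-01,
         1.26976584e+03],
       [ 0.00000000e+00,  0.00000000e+00,  0.00000000e+00,
         1.00000000e+00]])}
side {'K': array([[525.49446877,   0.        , 278.78267647],
       [  0.        , 525.49446877, 206.59015639],
       [  0.        ,   0.        ,   1.        ]]), 'D': array([-0.01673617,  0.        ,  0.        ,  0.        ,  0.        ]), 'T': array([[-9.89936956e-01, -8.26079519e-02,  1.14894513e-01,
         4.06519949e+02],
       [-1.41476849e-01,  5.95089183e-01, -7.91108820e-01,
         9.45471249e+02],
       [-3.02060275e-03, -7.99402771e-01, -6.00787887e-01,
         8.45043498e+02],
       [ 0.00000000e+00,  0.00000000e+00,  0.00000000e+00,
         1.00000000e+00]])}
```

View pics/top0.png

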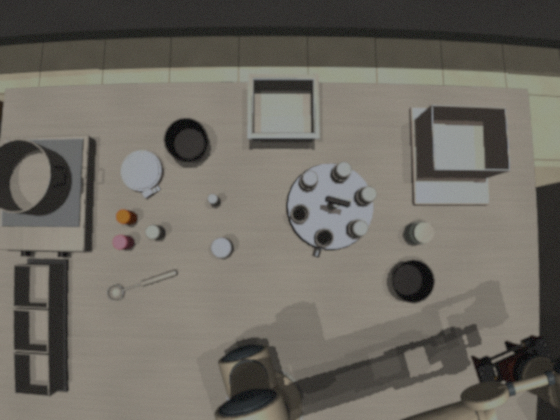

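View pics/side0.png

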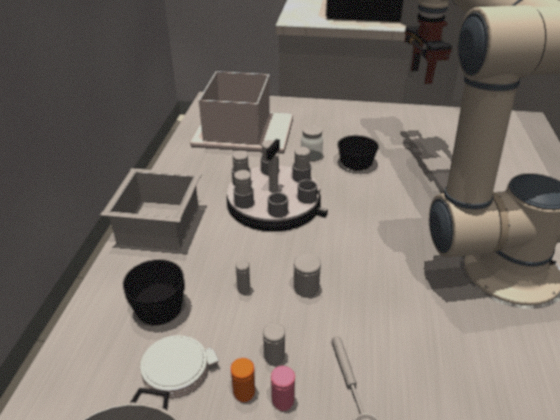

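Candidates in the top view are: middle canister (155,232), thin (213,200), wide (221,247), orange look-alike (125,216), pink look-alike (122,242), jar (420,232) and the fixed wheel canisters. The grey one at (155,232) fits. The pointer is at (317,253), the pocket at (324,237) and the next pocket at (299,213). Next I'll measure.

```bash
cat > h.py <<'E'
import numpy as np, cv2
from rig import env, viewer
def rays(c,uv):
    uv=np.asarray(uv,float).reshape(-1,1,2)
    n=cv2.undistortPoints(uv,c["K"],c["D"]).reshape(-1,2)
    return np.c_[n,np.ones(len(n))]@c["T"][:3,:3].T, c["T"][:3,3]
def plane(c,uv,z):
    r,o=rays(c,uv); return (o+r*((z-o[2])/r[:,2])[:,None])
def cloud(c,d):
    v,u=np.nonzero(d>0); r,o=rays(c,np.c_[u,v])
    P=np.full(d.shape+(3,),np.nan); P[v,u]=o+r*d[v,u][:,None]; return P
def circ(xy):
    A=np.c_[2*xy,np.ones(len(xy))]; s=np.linalg.lstsq(A,(xy**2).sum(1),rcond=None)[0]
    return s[:2],np.sqrt(s[2]+s[0]**2+s[1]**2)
E
python3 - <<'E'
from h import *
a=np.load("pics/top0.npz"); p,d=a["p"],a["d"]; c=viewer.calibration("top")
P=cloud(c,d)
def blobs(lo,hi,box):
    m=((P[...,2]>lo)&(P[...,2]<hi)).astype(np.uint8); x0,y0,x1,y1=box
    k=np.zeros_like(m);k[y0:y1,x0:x1]=m[y0:y1,x0:x1]
    n,l,s,ce=cv2.connectedComponentsWithStats(k)
    for i in range(1,n):
        if s[i,4]>12:
            q=P[l==i]; h,_=cv2.findContours((l==i).astype(np.uint8),0,cv2.CHAIN_APPROX_NONE)
            (_,r)=cv2.minEnclosingCircle(plane(c,h[0][:,0],np.median(q[:,2]))[:,:2].astype(np.float32))
            print(ce[i].round(1),s[i,4],q.mean(0).round(1),"med z",np.median(q[:,2]).round(1),"plane",plane(c,ce[i],(lo+hi)/2)[0,:2].round(1),"R",round(r,1),"eqR",np.sqrt(s[i,4]/np.pi)*np.median(d[l==i])/431)
print("loose");blobs(70,95,(95,150,245,275))
print("wheel cans");blobs(118,138,(275,150,390,265))
print("cups");blobs(74,90,(275,150,390,265))
print("handle");blobs(145,195,(275,150,390,265))
print("disc");blobs(33,47,(275,150,390,265))
print("pointer");blobs(14,28,(300,240,335,265))
A=p[150:275,95:245];B=p[150:275,275,None] if 0 else p[150:275,270:390]
I=cv2.resize(np.hstack([A,B]),None,fx=2.95,fy=2.95,interpolation=cv2.INTER_CUBIC)
I=np.clip(I.astype(float)*1.3,0,255).astype(np.uint8)
cv2.imwrite("pics/crop1.png",I[:,:,::-1])
E
```

```text
loose
[184.4 155.7] 103 [717.8 228.   81.1] med z 82.7 plane [717.5 227.7] R 51.2 eqR 15.969701796570869
[212.1 198.4] 93 [597.4 148.   78.8] med z 79.0 plane [597.  147.5] R 15.2 eqR 15.098974143607007
[122.8 216.3] 177 [546.8 400.1  78.9] med z 79.0 plane [546.5 398.8] R 21.8 eqR 20.733611618679884
[152.4 231.7] 168 [504.1 314.2  78.9] med z 79.2 plane [504.  313.3] R 21.3 eqR 20.14722139535679
[119.5 241.6] 183 [475.8 407.8  79.1] med z 79.5 plane [475.8 406.6] R 22.3 eqR 20.970607010402354
[220.7 247.3] 342 [461.9 122.7  79.3] med z 79.2 plane [461.9 122.3] R 29.2 eqR 28.66996183924285
wheel cans
[343.6 168.9] 192 [ 673.  -211.1  127.1] med z 127.2 plane [ 672.8 -210.9] R 21.5 eqR 20.973671114032438
[309.7 178. ] 190 [ 647.9 -119.1  127.1] med z 126.9 plane [ 647.8 -119. ] R 20.9 eqR 20.81969010106074
[368.5 193.6] 182 [ 606.3 -277.6  127.1] med z 127.2 plane [ 606.2 -277.4] R 21.0 eqR 20.320760691838757
[360. 228.] 180 [ 514.  -252.9  127. ] med z 127.0 plane [ 514.  -252.7] R 20.5 eqR 20.0736922461483
cups
[337.8 174.5] 71 [ 665.  -202.3   81. ] med z 80.6 plane [ 664.8 -202.2]
[... 470 characters left out ...]
1. ] med z 81.0 plane [ 488.7 -161.8] R 26.7 eqR 14.56958332146078
handle
[337.4 201.5] 186 [ 580.1 -185.6  174. ] med z 178.0 plane [ 580.5 -186.2] R 33.2 eqR 19.597146383135346
disc
[329.2 206.7] 3711 [ 578.3 -183.2   39.5] med z 39.5 plane [ 578.1 -182.9] R 124.7 eqR 98.51012687835174
[299.7 213.2] 86 [558.9 -97.5  44. ] med z 44.8 plane [559.1 -97.8] R 21.4 eqR 14.90611078220894
[324.9 232.9] 21 [ 502.9 -169.5   42.3] med z 41.6 plane [ 503.  -169.8] R 19.9 eqR 7.362225228926349
pointer
[314.1 249.2] 69 [ 456.2 -140.8   18.3] med z 18.0 plane [ 456.3 -140.5] R 31.7 eqR 13.553032054739273
[329.  249.3] 16 [ 456.  -183.8   21.2] med z 20.3 plane [ 456.  -183.8] R 14.5 eqR 6.514517938263112
```

View pics/crop1.png

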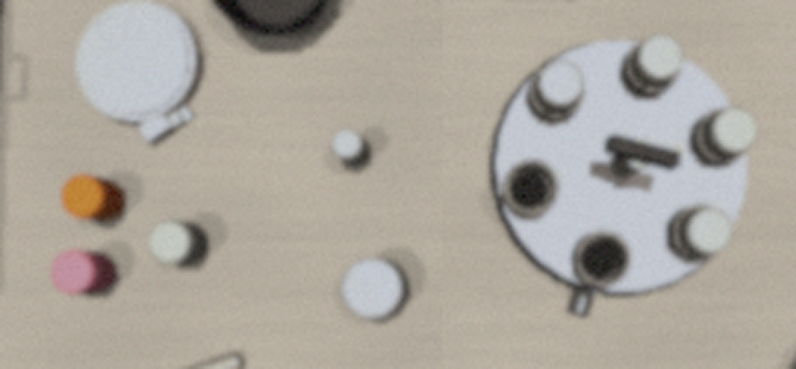

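The crop confirms the choice: the grey canister between the orange and pink pair and the wide one measures R≈21 (thin 15, wide 29). It is at (504,313.5).

From opposite pairs on the wheel:
- The axis is at (581,-186).
- The pointer direction is 165°.
- The pocket is at about (489,-161.5).

The jaws should be tangential at 75°, and they stand at 109.5° now.

Emit:
{"api": "arm_command", "payload": {"series": [[[70,0.3,0.88,0.06,-0.77],[70,0.3,0.88,0.06,-0.77],[70,0.3,0.88,0.06,-0.77],[70,0.3,0.88,0.06,-0.77],[70,0.3,0.88,0.06,-0.77]]]}}

```text
clock: 0.72
eef_pos: [276.0, -343.8, 210.9]
ee_rot: [3.114, -0.409, 0.002]
wrist_force: [0.1, 0.4, 0.2]
width: 0.797
```

Emit:
{"api": "arm_command", "payload": {"series": [[[70,0.3,0.88,0,0],[70,0.3,0.88,0,0],[70,0.3,0.88,0,0],[70,0.3,0.88,0,0],[70,0.3,0.88,0,0]]]}}

```text
clock: 1.35
eef_pos: [350.7, -124.3, 209.9]
ee_rot: [-3.115, 0.407, 0.0]
wrist_force: [-0.1, -1.0, 0.5]
width: 0.794
```

Emit:
{"api": "arm_command", "payload": {"series": [[[70,0.3,0.88,0,0],[70,0.3,0.88,0,0],[70,0.3,0.88,0,0],[70,0.3,0.88,0,0],[70,0.3,0.88,0,0]]]}}

```text
clock: 1.98
eef_pos: [425.8, 94.8, 208.9]
ee_rot: [3.114, -0.41, -0.004]
wrist_force: [0.2, 1.0, 0.2]
width: 0.798
```

Emit:
{"api": "arm_command", "payload": {"series": [[[70,0.3,0.88,0,0],[70,0.3,0.88,0,0],[70,0.3,0.88,0,0],[70,0.3,0.88,0,0],[70,0.3,0.88,0,0],[70,0.3,0.88,0,0],[70,0.3,0.88,0,0]]]}}

```text
clock: 2.85
eef_pos: [500.6, 312.2, 210.9]
ee_rot: [-3.113, 0.419, -0.002]
wrist_force: [-0.0, 0.5, -0.3]
width: 0.796
```

Run:
```python
from h import *
c=viewer.calibration("wrist"); p,d=viewer.camera("wrist"); print(c["T"].round(3).tolist())
cv2.imwrite("pics/w1.png",p[:,:,::-1]); P=cloud(c,d)
for i in range(1): print([env.read_state()[k].round(2) for k in("eef_pos",)])
m=((P[...,2]>70)&(P[...,2]<90)).astype(np.uint8)
n,l,s,ce=cv2.connectedComponentsWithStats(m)
for i in range(1,n):
    if s[i,4]>150:
        h,_=cv2.findContours((l==i).astype(np.uint8),0,cv2.CHAIN_APPROX_NONE)
        q=plane(c,h[0][:,0],80)[:,:2]
        print(ce[i].round(1),s[i],P[l==i].mean(0).round(1),circ(q),cv2.minEnclosingCircle(q.astype(np.float32)))
c=viewer.calibration("side"); d=viewer.camera("side")[1]; P=cloud(c,d)
m=((P[...,2]>75)&(P[...,2]<88)&(abs(P[...,0]-504)<35)&(abs(P[...,1]-314)<35)); print("side",m.sum(),P[m].mean(0))
```

```text
[[-0.266, -0.926, -0.267, 572.641], [-0.964, 0.255, 0.074, 291.621], [-0.001, 0.277, -0.961, 400.116], [0.0, 0.0, 0.0, 1.0]]
[array([500.44, 312.5 , 211.  ])]
[419.9  49.4] [404  32  33  35 878] [598.6 148.4  78.8] (array([598.42278272, 148.91482608]), np.float64(14.98756595296481)) ((598.7860107421875, 149.00311279296875), 15.864798545837402)
[ 12.1 156.3] [   0   95   26  125 1568] [612.1 573.8  79.5] (array([630.54512804, 617.78166329]), np.float64(61.152673463455024)) ((613.218994140625, 588.9237060546875), 67.22297668457031)
[186.2 169.3] [ 166  149   41   42 1302] [548.9 399.   79.4] (array([548.75089175, 398.90098467]), np.float64(20.607143921012263)) ((548.6109008789062, 398.6398620605469), 21.495298385620117)
[462.6 177.6] [ 435  151   56   55 2383] [464.6 124.1  79.3] (array([464.29726879, 124.45234775]), np.float64(29.06832020066889)) ((464.7879943847656, 124.15849304199219), 30.74242401123047)
[276.5 187.1] [ 257  168   40   39 1240] [506.4 314.6  79.6] (array([506.19924383, 314.67950364]), np.float64(20.351322470676088)) ((506.1972351074219, 314.6958923339844), 20.98409080505371)
[201.4 230.3] [184 215  38  35 889] [481.9 405.9  79.2] (array([480.87116152, 405.91917052]), np.float64(18.68049952437648)) ((478.88641357421875, 406.305419921875), 21.574331283569336)
side 334 [508.29526871 319.02970039  79.76191736]
```

View pics/w1.png

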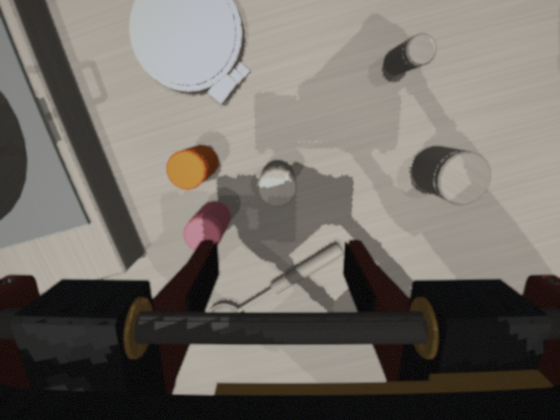

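The wrist view shows the canister top at (276,187), with the fingers clear of orange and pink. It puts the canister at (506.3,314.7), against (504,313.6) from the top camera, so they agree to about 2 mm. I'll descend so the fingers grip 16 mm below the top.

Emit:
{"api": "arm_command", "payload": {"series": [[[70,0.02,0.006,0,0],[70,0.02,0.006,-0.2,0],[70,0.02,0.006,-0.4,0],[70,0.02,0.006,-0.55,0],[70,0.02,0.006,-0.62,0],[70,0.02,0.006,-0.66,0],[70,0.02,0.006,-0.66,0],[0,0.02,0.006,-0.66,0],[0,0.02,0.006,-0.66,0],[0,0.02,0.006,-0.66,0],[0,0.02,0.006,-0.66,0],[0,0.02,0.006,-0.66,0],[0,0.02,0.006,-0.66,0]]]}}

```text
clock: 4.58
eef_pos: [505.3, 315.8, 45.7]
ee_rot: [-3.114, 0.415, -0.001]
wrist_force: [-0.0, -1.1, 3.7]
width: 0.468
```

Emit:
{"api": "arm_command", "payload": {"series": [[[0,0,0,0.2,0],[0,0,0,0.45,0],[0,0,0,0.7,0],[0,-0.1,-0.2,0.7,0],[0,-0.1,-0.4,0.7,0],[0,-0.1,-0.6,0.7,0],[0,-0.1,-0.8,0.7,0],[0,-0.1,-0.96,0.7,0],[0,-0.1,-0.96,0.7,0]]]}}

```text
clock: 5.7
eef_pos: [479.7, 73.5, 219.1]
ee_rot: [3.112, -0.421, -0.002]
wrist_force: [-0.2, 0.4, -1.4]
width: 0.464
```

Emit:
{"api": "arm_command", "payload": {"series": [[[0,-0.1,-0.2,0,0],[0,-0.1,-0.4,0,0],[0,-0.1,-0.6,0,0],[0,-0.1,-0.75,0,0],[0,-0.1,-0.88,0,0],[0,-0.1,-0.95,0,0],[0,-0.1,-0.95,0,0],[0,-0.1,-0.95,0,0],[0,-0.1,-0.95,0,0]]]}}

```text
clock: 6.82
eef_pos: [455.2, -160.6, 220.3]
ee_rot: [-3.114, 0.412, -0.0]
wrist_force: [-0.7, 0.7, -2.7]
width: 0.468
```

Run:
```python
from h import *
print([env.read_state()[k].round(2) for k in("eef_pos","ee_rot","width","wrist_force")])
c=viewer.calibration("wrist"); p,d=viewer.camera("wrist"); print(c["T"][:3,3])
np.savez("pics/w2.npz",p=p,d=d,**c)
cv2.imwrite("pics/w2.png",p[:,:,::-1]); P=cloud(c,d)
def blobs(lo,hi,z,mn=150):
  m=((P[...,2]>lo)&(P[...,2]<hi)).astype(np.uint8)
  n,l,s,ce=cv2.connectedComponentsWithStats(m)
  for i in range(1,n):
    if s[i,4]>mn:
        h,_=cv2.findContours((l==i).astype(np.uint8),0,cv2.CHAIN_APPROX_NONE)
        q=plane(c,h[0][:,0],z)[:,:2]
        print(ce[i].round(1),s[i],P[l==i].mean(0).round(1),circ(q),cv2.minEnclosingCircle(q.astype(np.float32)))
print("cups");blobs(76,88,82)
print("cans");blobs(120,136,128)
print("held");blobs(248,262,255)
```

```text
Traceback (most recent call last):
AttributeError: 'float' object has no attribute 'round'
```

```bash
cat >> h.py <<'E'
def look(name,f,sets):
    s=env.read_state(); print("eef",s["eef_pos"].round(1),s["ee_rot"].round(3),"w",round(s["width"],3),"F",s["wrist_force"].round(1))
    c=viewer.calibration(name); p,d=viewer.camera(name); np.savez(f"pics/{f}.npz",p=p,d=d,**c)
    cv2.imwrite(f"pics/{f}.png",p[:,:,::-1]); P=cloud(c,d)
    for t,lo,hi,z,mn in sets:
        m=((P[...,2]>lo)&(P[...,2]<hi)).astype(np.uint8); n,l,st,ce=cv2.connectedComponentsWithStats(m)
        for i in range(1,n):
            if st[i,4]>mn:
                h,_=cv2.findContours((l==i).astype(np.uint8),0,cv2.CHAIN_APPROX_NONE)
                q=plane(c,h[0][:,0],z)[:,:2]; a,r=circ(q); e=cv2.minEnclosingCircle(q.astype(np.float32))
                print(t,ce[i].round(0),st[i].tolist(),P[l==i].mean(0).round(1),"fit",a.round(1),r.round(1),"enc",np.round(e[0],1),round(e[1],1))
E
python3 - <<'E'
from h import *
look("wrist","w2",[("cup",76,88,82,150),("can",120,136,128,150),("held",245,265,255,150)])
E
```

```text
eef [ 455.2 -160.6  220.3] [-3.114  0.412 -0.   ] w 0.468 F [-0.7  0.7 -2.7]
cup [194.  22.] [160, 0, 54, 37, 586] [ 633.1 -124.8   81.2] fit [ 646.2 -121.5] 21.8 enc [ 645.1 -121.8] 25.8
cup [353.  22.] [333, 0, 55, 36, 594] [ 593.7 -269.7   81. ] fit [ 603.9 -278.3] 21.7 enc [ 603.7 -278.1] 25.6
cup [518.  77.] [507, 43, 33, 62, 492] [ 505.6 -419.8   82.2] fit [ 504.  -439.8] 27.5 enc [ 503.8 -438.3] 29.7
cup [192. 109.] [167, 83, 52, 54, 708] [558.2 -97.1  81. ] fit [557.6 -97.5] 25.6 enc [557.5 -97.4] 26.7
cup [342. 110.] [330, 82, 36, 54, 465] [ 518.  -241.5   81.3] fit [ 515.2 -255.2] 23.6 enc [ 515.2 -254.7] 26.0
cup [274. 157.] [249, 131, 50, 52, 606] [ 490.5 -163.3   81.2] fit [ 490.8 -163.5] 25.4 enc [ 490.7 -163.6] 26.2
cup [ 46. 244.] [22, 221, 49, 47, 1722] [464.4 118.9  79.8] fit [464.4 117.3] 28.5 enc [464.  116.7] 29.7
can [172.   6.] [148, 0, 48, 17, 564] [ 634.7 -119.   126.4] fit [ 637.7 -120.2] 12.7 enc [ 638.8 -120.4] 19.0
can [372.   6.] [350, 0, 47, 16, 520] [ 592.5 -274.9  126.3] fit [ 596.  -275.3] 12.4 enc [ 596.3 -275.7] 18.5
can [367. 107.] [343, 83, 50, 50, 1883] [ 515.9 -254.8  127.3] fit [ 515.7 -254.5] 20.3 enc [ 515.3 -254.5] 21.2
held [281. 255.] [222, 220, 118, 72, 5088] [ 458.7 -162.1  254.4] fit [ 458.1 -161.9] 23.5 enc [ 461.1 -162.7] 31.1
```

View pics/w2.png

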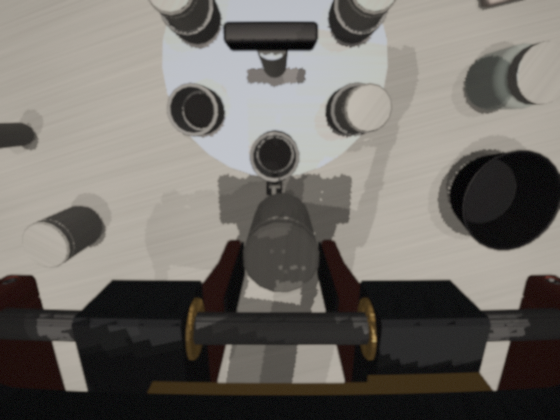

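The held canister is upright between the fingers at (281,255), and the pocket cup is at (274,157). I'll get the held top's centre without the fingers.

Run:
```python
from h import *
a=np.load("pics/w2.npz"); P=cloud(a,a["d"])
z=P[...,2]; m=((z>250)&(z<262)); 
u=np.array([.259,.966]); t=np.array([.966,-.259]); o=np.array([455,-161.7])
X=(P[...,:2]-o)@t; Y=(P[...,:2]-o)@u
print("z",np.nanmedian(z[m]))
k=m&(abs(Y)<15)
for y in range(-14,14,4):
    s=k&(Y>=y)&(Y<y+4); x=X[s]; print(y+2,s.sum(),"X",np.percentile(x,[1,99]).round(1),"mid",((np.percentile(x,1)+np.percentile(x,99))/2).round(1),"half-chord for 21",round(np.sqrt(441-(y+2)**2),1),"z",np.median(z[s]).round(1))
for x in (-10,0,10):
    s=m&(abs(X-x)<3); print("x",x,np.percentile(Y[s],[1,99]).round(1))
# lower body: foot silhouette
for zz in (180,195,210,225): 
    s=(abs(z-zz)<6)&(abs(Y)<30)&(abs(X)<40); print(zz,s.sum(),P[s].mean(0).round(1) if s.sum() else "", np.percentile(X[s],[1,50,99]).round(1),np.percentile(Y[s],[1,50,99]).round(1))
```

```text
z 254.24290379122172
-12 416 X [-14.6  18.4] mid 1.9 half-chord for 21 17.2 z 254.3
-8 484 X [-16.6  20. ] mid 1.7 half-chord for 21 19.4 z 254.3
-4 498 X [-18.1  21.1] mid 1.5 half-chord for 21 20.6 z 254.3
0 539 X [-18.   21.3] mid 1.7 half-chord for 21 21.0 z 254.3
4 507 X [-18.2  21.3] mid 1.5 half-chord for 21 20.6 z 254.3
8 489 X [-17.3  20.3] mid 1.5 half-chord for 21 19.4 z 254.1
12 435 X [-14.8  19.2] mid 2.2 half-chord for 21 17.2 z 254.2
x -10 [-19.9  21.2]
x 0 [-19.9  21.1]
x 10 [-28.1  29.2]
180 51 [ 472.  -166.   184.4] [ 6.3 18.6 20.8] [-18.3   0.3  19.2]
195 199 [ 472.2 -166.2  195.2] [ 6.1 18.9 21. ] [-18.8   0.3  19.7]
210 242 [ 472.3 -165.9  210.4] [ 6.3 19.1 21.2] [-19.    0.6  19.6]
225 292 [ 472.6 -166.2  225.3] [ 6.9 19.3 21.3] [-19.2   0.3  19.4]
```

Emit:
{"api": "arm_command", "payload": {"series": [[[0,0.07,-0.004,0,0],[0,0.137,-0.007,0,0],[0,0.137,-0.007,-0.1,0],[0,0.137,-0.007,-0.2,0],[0,0.137,-0.007,-0.28,0],[0,0.137,-0.007,-0.33,0],[0,0.137,-0.007,-0.34,0],[0,0.137,-0.007,-0.34,0],[0,0.137,-0.007,-0.34,0],[0,0.137,-0.007,-0.34,0]]]}}

```text
clock: 8.12
eef_pos: [489.5, -163.6, 135.9]
ee_rot: [3.114, -0.415, 0.002]
wrist_force: [-0.6, -0.3, -2.6]
width: 0.465
```

Run:
```python
from h import *
look("wrist","w3",[("cup",76,88,82,100),("can",120,136,128,150)])
look("side","s3",[("cup",76,88,82,40),("can",120,136,128,40)])
a=np.load("pics/s3.npz"); P=cloud(a,a["d"])
s=(abs(P[...,2]-110)<20)&(np.hypot(P[...,0]-490,P[...,1]+162)<45); print(s.sum()); v,u=np.nonzero(s); print(u.min(),u.max(),v.min(),v.max())
x0,y0=max(0,u.min()-60),max(0,v.min()-60)
w=np.load("pics/w3.npz")["p"]
A=cv2.resize(a["p"][y0:y0+130,x0:x0+160],(400,325),interpolation=cv2.INTER_CUBIC)
B=cv2.resize(w[60:320,140:400],(325,325),interpolation=cv2.INTER_CUBIC)
print(x0,y0);cv2.imwrite("pics/c3.png",np.clip(np.hstack([A,B]).astype(float)*1.3,0,255)[:,:,::-1])
```

```text
eef [ 489.5 -163.6  135.9] [ 3.114e+00 -4.150e-01  2.000e-03] w 0.465 F [-0.6 -0.3 -2.6]
cup [178.  36.] [131, 0, 70, 58, 1066] [ 634.9 -128.5   81.3] fit [ 646.7 -122.5] 21.9 enc [ 647.7 -122.3] 26.1
cup [380.  35.] [358, 0, 69, 58, 1043] [ 597.6 -266.7   81.2] fit [ 605.1 -277.6] 21.8 enc [ 604.4 -277.2] 25.9
cup [369. 146.] [352, 117, 57, 69, 861] [ 523.6 -243.2   81.3] fit [ 515.8 -254.7] 23.4 enc [ 516.2 -254. ] 26.1
cup [172. 152.] [140, 118, 68, 69, 1205] [558.9 -96.3  80.9] fit [558.2 -97.7] 25.8 enc [558.2 -98. ] 26.5
cup [278. 195.] [248, 179, 64, 44, 570] [ 504.7 -166.3   81.4] fit [ 491.5 -163.9] 24.0 enc [ 491.9 -163.8] 26.0
can [137.  14.] [99, 0, 74, 36, 1987] [ 638.9 -120.   126.9] fit [ 640.9 -120.9] 15.4 enc [ 645.5 -122. ] 21.0
can [420.  14.] [385, 0, 73, 35, 1918] [ 596.6 -275.5  126.7] fit [ 598.8 -275.7] 15.1 enc [ 602.4 -277. ] 20.7
can [407. 159.] [374, 126, 68, 67, 3430] [ 516.7 -254.3  127.3] fit [ 516.4 -254. ] 20.7 enc [ 516.6 -254.1] 21.5
can [282. 208.] [253, 200, 58, 23, 316] [ 507.  -169.6  128.4] fit [ 492.5 -165.3] 18.6 enc [ 498.4 -167.2] 18.8
eef 
[... 2845 characters left out ...]
.2
can [239. 156.] [232, 151, 16, 10, 135] [ 677.  -205.4  127.1] fit [ 676.7 -204.3] 22.4 enc [ 675.5 -204.8] 25.4
can [273. 164.] [268, 160, 10, 8, 52] [ 585.1 -176.3  128.3] fit [ 584.7 -177.8] 12.8 enc [ 583. -179.] 18.0
can [308. 173.] [300, 168, 17, 9, 90] [ 492.5 -147.   128.3] fit [ 492.7 -151.5] 17.6 enc [ 493.2 -154.1] 23.7
can [242. 175.] [234, 170, 17, 12, 157] [ 652.1 -114.4  127.1] fit [ 651.9 -113.6] 22.3 enc [ 651.9 -113.2] 25.0
can [509. 288.] [477, 271, 69, 29, 338] [ 79.  195.9 128.8] fit [ 58.4 143.8] 66.2 enc [ 72.4 179.8] 62.2
199
300 316 170 185
240 110[ WARN:0@3.688] global loadsave.cpp:1063 imwrite_ Unsupported depth image for selected encoder is fallbacked to CV_8U.
```

View pics/c3.png

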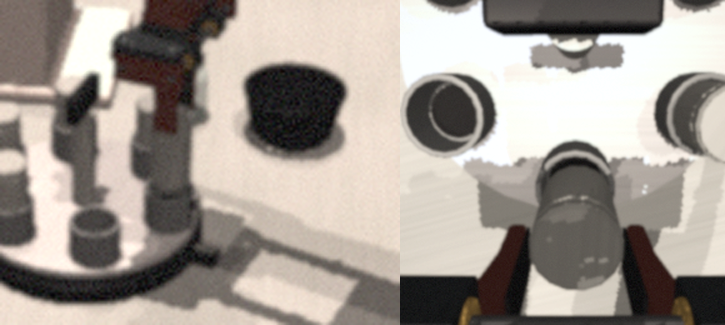

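Alignment looks right in both views: the canister is centred over the cup, side columns 308 against 307.5. I'll descend into the bore to just above the clip.

Emit:
{"api": "arm_command", "payload": {"series": [[[0,0,0,-0.02,0],[0,0,0,-0.04,0],[0,0,0,-0.055,0],[0,0,0,-0.07,0],[0,0,0,-0.08,0],[0,0,0,-0.08,0],[0,0,0,-0.08,0]]]}}

```text
clock: 9.1
eef_pos: [489.2, -163.4, 115.0]
ee_rot: [-3.114, 0.415, 0.0]
wrist_force: [1.0, 1.6, -3.1]
width: 0.465
```

Emit:
{"api": "arm_command", "payload": {"series": [[[0,0,0,-0.008,0],[0,0,0,-0.016,0],[0,0,0,-0.016,0],[0,0,0,-0.016,0]]]}}

```text
clock: 9.6
eef_pos: [489.1, -163.4, 110.9]
ee_rot: [-3.114, 0.415, 0.001]
wrist_force: [1.2, 0.7, -3.1]
width: 0.467
```

Emit:
{"api": "arm_command", "payload": {"series": [[[0,0,0,-0.006,0],[0,0,0,-0.012,0],[0,0,0,-0.012,0],[0,0,0,-0.012,0]]]}}

```text
clock: 10.1
eef_pos: [489.3, -163.5, 108.3]
ee_rot: [3.114, -0.415, 0.001]
wrist_force: [0.8, -0.0, -1.1]
width: 0.465
```

Emit:
{"api": "arm_command", "payload": {"series": [[[0,0,0,-0.005,0],[0,0,0,-0.01,0],[0,0,0,-0.01,0],[0,0,0,-0.01,0]]]}}

```text
clock: 10.6
eef_pos: [489.3, -163.4, 105.8]
ee_rot: [3.114, -0.415, 0.0]
wrist_force: [1.0, 0.1, 1.3]
width: 0.466
```

Emit:
{"api": "arm_command", "payload": {"series": [[[0,0,0,-0.004,0],[0,0,0,-0.008,0],[0,0,0,-0.008,0],[0,0,0,-0.008,0]]]}}

```text
clock: 11.1
eef_pos: [489.8, -163.6, 104.5]
ee_rot: [3.114, -0.415, 0.003]
wrist_force: [1.4, 0.7, 5.4]
width: 0.467
```

Emit:
{"api": "arm_command", "payload": {"series": [[[0,0,0,-0.003,0],[0,0,0,-0.006,0],[0,0,0,-0.006,0],[0,0,0,-0.006,0]]]}}

```text
clock: 11.6
eef_pos: [490.2, -163.8, 104.3]
ee_rot: [3.113, -0.415, 0.006]
wrist_force: [0.2, 1.3, 10.3]
width: 0.469
```

Emit:
{"api": "arm_command", "payload": {"series": [[[0,0,0,-0.003,0],[0,0,0,-0.006,0],[0,0,0,-0.006,0],[0,0,0,-0.006,0]]]}}

```text
clock: 12.1
eef_pos: [490.6, -164.0, 104.1]
ee_rot: [3.113, -0.415, 0.008]
wrist_force: [-0.6, 1.0, 14.5]
width: 0.467
```

The force rises about 4.5 N per 0.2 mm of tip motion, roughly 20 N/mm, which is the rubber pad's stiffness. The foot is at about 59 mm, 23 mm below the rim, within the stated range. I'll bring the push to 16 N and hold.

Emit:
{"api": "arm_command", "payload": {"series": [[[0,0,0,-0.002,0],[0,0,0,-0.002,0],[0,0,0,-0.002,0],[0,0,0,-0.002,0],[0,0,0,-0.002,0],[0,0,0,-0.002,0]]]}}

```text
clock: 12.85
eef_pos: [490.6, -164.0, 104.1]
ee_rot: [3.113, -0.415, 0.009]
wrist_force: [-1.2, 1.6, 16.6]
width: 0.466
```

Emit:
{"api": "arm_command", "payload": {"series": [[[0,0,0,0,0],[0,0,0,0,0],[0,0,0,0,0],[0,0,0,0,0],[0,0,0,0,0],[0,0,0,0,0]]]}}

```text
clock: 13.6
eef_pos: [490.6, -164.0, 104.1]
ee_rot: [3.113, -0.415, 0.009]
wrist_force: [-0.6, 1.0, 16.2]
width: 0.464
```

Emit:
{"api": "arm_command", "payload": {"series": [[[0,0,0,0.01,0],[0,0,0,0.02,0],[0,0,0,0.02,0],[62,0,0,0.02,0],[62,0,0,0.02,0],[62,0,0,0.02,0],[62,0,0,0.02,0],[62,0,0,0.08,0],[62,0,0,0.2,0],[62,0,0,0.32,0],[62,0,0,0.4,0],[0,0,0,0.4,0],[0,0,0,0.4,0],[0,0,0,0.4,0],[0,0,0,0.4,0]]]}}

```text
clock: 15.48
eef_pos: [488.9, -163.3, 199.2]
ee_rot: [-3.114, 0.415, 0.002]
wrist_force: [0.4, -0.1, 0.8]
width: 0.288
```

Run:
```python
from h import *
look("wrist","w4",[("can",118,145,135,800),("cup",76,88,82,300)])
a=np.load("pics/w4.npz"); I=a["p"][90:330,130:420]; cv2.imwrite("pics/c4.png",np.clip(cv2.resize(I,None,fx=2,fy=2,interpolation=cv2.INTER_CUBIC).astype(float)*1.3,0,255).astype(np.uint8)[:,:,::-1])
```

```text
eef [ 488.9 -163.3  199.2] [-3.114e+00  4.150e-01  2.000e-03] w 0.288 F [ 0.4 -0.1  0.8]
can [172.  25.] [144, 0, 56, 54, 2492] [ 648.  -122.3  127.1] fit [ 645.3 -124. ] 19.7 enc [ 645.7 -123.8] 21.1
can [387.  25.] [359, 0, 57, 54, 2477] [ 605.4 -278.6  127.1] fit [ 603.9 -275.8] 19.5 enc [ 605.1 -276. ] 20.8
can [378. 148.] [353, 123, 52, 52, 2053] [ 516.2 -254.3  127.4] fit [ 517.2 -252.3] 20.0 enc [ 517.2 -252.3] 20.7
can [279. 206.] [254, 180, 50, 52, 2034] [ 492.8 -163.5  137.7] fit [ 491.7 -163.2] 21.3 enc [ 491.9 -163.5] 22.7
cup [280.   5.] [258, 0, 44, 13, 381] [ 653.1 -207.7   80.7] fit [ 657.3 -208.8] 12.3 enc [ 656.3 -208.5] 18.6
cup [200.  47.] [164, 7, 54, 63, 699] [ 638.9 -129.9   81.3] fit [ 649.2 -122. ] 23.4 enc [ 648.5 -122.1] 26.4
cup [359.  47.] [342, 7, 55, 63, 721] [ 601.4 -266.9   81.2] fit [ 606.2 -279.1] 23.3 enc [ 606.1 -278.7] 26.3
cup [533. 106.] [522, 76, 34, 63, 531] [ 509.7 -419.7   82.3] fit [ 504.5 -438.7] 26.5 enc [ 504.6 -435.8] 29.5
cup [194. 144.] [168, 117, 54, 55, 767] [559.1 -96.2  81. ] fit [558.5 -97.2] 25.7 enc [558.4 -97.6] 26.5
cup [352. 139.] [338, 117, 46, 55, 529] [ 523.2 -243.4   81.3] fit [ 515.4 -254.9] 23.8 enc [ 515.8 -254.4] 26.1
cup [280. 178.] [254, 167, 52, 35, 453] [ 504.7 -167.3   81.6] fit [ 490.9 -163.3] 23.8 enc [ 491.6 -163.3] 26.0
cup [ 47. 277.] [20, 256, 51, 46, 1445] [465.6 114.7  79.8] fit [465.6 114. ] 26.1 enc [465.3 116.3] 29.3
```

View pics/c4.png

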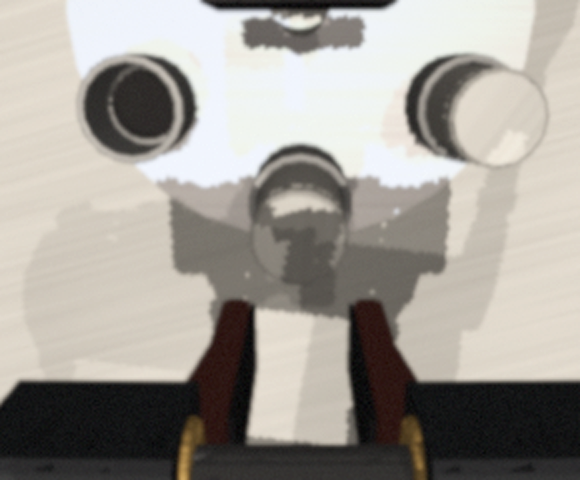

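The canister is upright and centred in its cup, with the image top at crop pixel (300,230), which is z≈138.4 after the depth bias. To be sure it is bottomed and not hung on the clip, I'll push again on the top with the fingers shut, so the grip adds no side constraint.

Emit:
{"api": "arm_command", "payload": {"series": [[[0,0.008,0,-0.1,0],[0,0.008,0,-0.2,0],[0,0.008,0,-0.23,0],[0,0.008,0,-0.23,0],[0,0.008,0,-0.235,0],[0,0.008,0,-0.24,0],[0,0.008,0,-0.24,0]]]}}

```text
clock: 16.4
eef_pos: [491.4, -163.5, 140.6]
ee_rot: [3.114, -0.415, 0.001]
wrist_force: [-0.3, -0.1, -0.1]
width: 0.006
```

Emit:
{"api": "arm_command", "payload": {"series": [[[0,0,0,-0.005,0],[0,0,0,-0.01,0],[0,0,0,-0.01,0],[0,0,0,-0.01,0]]]}}

```text
clock: 16.9
eef_pos: [491.2, -163.4, 137.6]
ee_rot: [-3.114, 0.415, 0.0]
wrist_force: [0.0, -0.0, -0.9]
width: 0.004
```

Emit:
{"api": "arm_command", "payload": {"series": [[[0,0,0,-0.004,0],[0,0,0,-0.008,0],[0,0,0,-0.008,0],[0,0,0,-0.008,0]]]}}

```text
clock: 17.4
eef_pos: [491.2, -163.5, 135.6]
ee_rot: [-3.114, 0.415, 0.0]
wrist_force: [-0.2, 0.1, -0.5]
width: 0.009
```

Emit:
{"api": "arm_command", "payload": {"series": [[[0,0,0,-0.004,0],[0,0,0,-0.008,0],[0,0,0,-0.008,0],[0,0,0,-0.008,0]]]}}

```text
clock: 17.9
eef_pos: [491.2, -163.5, 133.6]
ee_rot: [-3.114, 0.415, -0.0]
wrist_force: [-0.6, -0.1, 0.7]
width: 0.002
```

Still no contact, although the top should be at about 138. I'll look before going further.

Run:
```python
from h import *
look("wrist","w5",[("can",118,145,135,300)])
w=np.load("pics/w5.npz"); s,ds=viewer.camera("side"); 
P=cloud(viewer.calibration("side"),ds)
k=(np.hypot(P[...,0]-491,P[...,1]+160)<28)&(P[...,2]>75); v,u=np.nonzero(k); print(u.min(),u.max(),v.min(),v.max()); 
for r in range(v.min(),v.max()+1,2): 
    t=P[r][k[r]]; print(r,len(t),t.mean(0).round(0).tolist() if len(t) else "")
A=cv2.resize(s[130:230,250:350],(480,480),interpolation=cv2.INTER_CUBIC)
B=cv2.resize(w["p"][150:320,190:300+70],(508,480),interpolation=cv2.INTER_CUBIC)[:,:320*508//508]
cv2.imwrite("pics/c5.png",np.clip(np.hstack([A,B]).astype(float)*1.4,0,255).astype(np.uint8)[:,:,::-1])
```

```text
eef [ 491.2 -163.5  133.6] [-3.114  0.415 -0.   ] w 0.002 F [-0.6 -0.1  0.7]
can [137.  15.] [98, 0, 75, 38, 2141] [ 639.2 -120.4  126.8] fit [ 638.4 -123.4] 15.1 enc [ 642.2 -124.2] 20.3
can [422.  15.] [387, 0, 75, 38, 2134] [ 596.9 -275.6  126.7] fit [ 597.7 -272.6] 15.0 enc [ 602. -274.] 20.2
can [409. 162.] [376, 129, 68, 67, 3511] [ 516.6 -254.1  127.3] fit [ 518.  -251.3] 20.0 enc [ 518.2 -251.3] 20.7
can [279. 229.] [247, 202, 66, 63, 2453] [ 498.9 -164.8  136.7] fit [ 494.7 -163.9] 19.0 enc [ 493.  -163.2] 23.0
298 328 0 193
0 11 [474.0, -144.0, 545.0]
2 4 [469.0, -146.0, 541.0]
4 0 
6 0 
8 0 
10 0 
12 0 
14 0 
16 0 
18 0 
20 0 
22 0 
24 0 
26 0 
28 0 
30 0 
32 0 
34 0 
36 6 [472.0, -148.0, 471.0]
38 0 
40 0 
42 0 
44 0 
46 0 
48 0 
50 0 
52 0 
54 0 
56 0 
58 0 
60 0 
62 0 
64 0 
66 0 
68 0 
70 0 
72 0 
74 0 
76 0 
78 0 
80 0 
82 0 
84 0 
86 0 
88 0 
90 2 [470.0, -142.0, 352.0]
92 7 [480.0, -141.0, 347.0]
94 10 [484.0, -138.0, 344.0]
96 1 [503.0, -135.0, 339.0]
98 0 
100 0 
102 0 
104 0 
106 1 [471.0, -169.0, 300.0]
108 7 [475.0, -158.0, 300.0]
110 6 [473.0, -158.0, 295.0]
1
[... 414 characters left out ...]
.0, -158.0, 199.0]
148 12 [493.0, -155.0, 194.0]
150 12 [493.0, -155.0, 189.0]
152 12 [493.0, -154.0, 184.0]
154 11 [494.0, -155.0, 178.0]
156 11 [494.0, -154.0, 172.0]
158 11 [494.0, -156.0, 166.0]
160 2 [487.0, -152.0, 162.0]
162 6 [496.0, -179.0, 139.0]
164 14 [495.0, -169.0, 140.0]
166 16 [494.0, -160.0, 139.0]
168 16 [494.0, -152.0, 139.0]
170 16 [493.0, -145.0, 137.0]
172 16 [493.0, -145.0, 132.0]
174 16 [492.0, -144.0, 126.0]
176 17 [494.0, -146.0, 119.0]
178 17 [493.0, -146.0, 113.0]
180 17 [493.0, -147.0, 106.0]
182 17 [493.0, -147.0, 100.0]
184 19 [493.0, -149.0, 93.0]
186 19 [491.0, -149.0, 87.0]
188 18 [491.0, -145.0, 84.0]
190 14 [488.0, -141.0, 80.0]
192 8 [491.0, -137.0, 77.0]
```

View pics/c5.png

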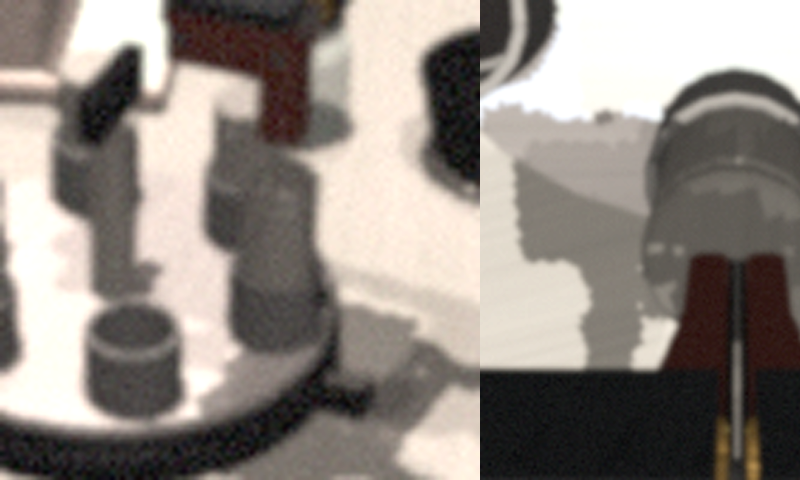

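The side crop shows the fingertips just above the canister top, with the top at z≈139 in both cameras, so the tips sit a few mm behind the nominal TCP. I'll continue in small steps.

Emit:
{"api": "arm_command", "payload": {"series": [[[0,0,0,-0.004,0],[0,0,0,-0.008,0],[0,0,0,-0.008,0],[0,0,0,-0.008,0]]]}}

```text
clock: 18.5
eef_pos: [491.2, -163.5, 131.6]
ee_rot: [-3.114, 0.415, -0.0]
wrist_force: [0.1, -0.3, 0.2]
width: 0.005
```

Emit:
{"api": "arm_command", "payload": {"series": [[[0,0,0,-0.004,0],[0,0,0,-0.008,0],[0,0,0,-0.008,0],[0,0,0,-0.008,0]]]}}

```text
clock: 19.0
eef_pos: [491.2, -163.4, 129.6]
ee_rot: [-3.114, 0.415, -0.0]
wrist_force: [0.2, -0.0, 0.7]
width: 0.007
```

Run:
```python
from h import *
t=np.array([.966,-.259]); u=np.array([.259,.966])
for f,e in (("w2",(455.2,-160.6,220.3)),("w3",(489.5,-163.6,135.9)),("w4",(488.9,-163.3,199.2)),("w5",(491.2,-163.5,133.6))):
    a=np.load(f"pics/{f}.npz"); P=cloud(a,a["d"]); p=a["p"].astype(int)
    r=(p[...,0]>1.6*p[...,1]+8)&(p[...,0]>25); r[:200]=0; r[330:]=0; r[:,:190]=0; r[:,370:]=0
    q=P[r]; q=q[np.isfinite(q[:,2])]-np.array(e); X=q[:,:2]@t; Y=q[:,:2]@u
    print(f,len(q),"z-tcp",np.percentile(q[:,2],[1,5,50,95]).round(1),"X",np.percentile(X,[1,50,99]).round(1),"Y",np.percentile(Y,[1,50,99]).round(1))
    z=q[:,2]; 
    for lo in range(-10,40,5):
        k=(z>=lo)&(z<lo+5)
        if k.sum()>5: print("   ",lo,k.sum(),"X",X[k].mean().round(1),"Y",np.percentile(Y[k],[2,98]).round(1))
look("side","s6",[])
a=np.load("pics/s6.npz"); P=cloud(a,a["d"]); p=a["p"].astype(int)
for r in range(150,182,2): 
    b=P[r,296:322]; print(r,[(int(x[0]),int(x[1]),int(x[2])) if x[2]==x[2] else None for x in b[4:22:4]],p[r,300:320:6].tolist())
```

```text
w2 725 z-tcp [33.  38.8 73.2 91.6] X [ 9.  10.6 11.3] Y [-30.5 -22.6  28.8]
    30 14 X 10.6 Y [-26.9  25.8]
    35 29 X 10.6 Y [-27.8  26.7]
w3 759 z-tcp [33.3 39.6 72.8 91.7] X [ 8.6 10.5 11.3] Y [-30.  -22.8  29.2]
    30 16 X 10.5 Y [-28.   26.8]
    35 23 X 10.7 Y [-27.1  26.6]
w4 644 z-tcp [33.1 37.7 67.6 90. ] X [ 9.5 10.7 11.4] Y [-21.6 -14.8  20.4]
    30 16 X 10.8 Y [-20.2  17.1]
    35 31 X 10.7 Y [-20.6  18.5]
w5 345 z-tcp [32.3 34.6 58.  70.8] X [10.  10.6 11.2] Y [-9.5  1.4  8.4]
    30 21 X 10.6 Y [-8.4  6.5]
    35 22 X 10.7 Y [-8.2  6.8]
eef [ 491.2 -163.4  129.6] [-3.114  0.415 -0.   ] w 0.007 F [ 0.2 -0.   0.7]
150 [(523, -253, 128), (503, -154, 188), (494, -152, 189), (484, -153, 190), (490, -413, 36)] [[159, 148, 140], [41, 23, 23], [45, 30, 27], [119, 115, 108]]
152 [(522, -242, 128), (503, -154, 182), (493, -152, 184), (484, -153, 184), (490, -412, 30)] [[157, 145, 137], [47, 28, 24], [43, 29, 21], [84, 82, 79]]
154 [(521, -234, 127), (503, -152, 177), (493, -155, 177), (484, -154, 178), (490, -411, 23)] [[121, 113, 106], [46, 22, 26], [46, 29, 25], [70, 72, 67
[... 1289 characters left out ...]
-141, 134), (483, -350, 0)] [[58, 57, 51], [73, 67, 63], [69, 65, 62], [179, 168, 158]]
174 [(511, -151, 119), (501, -142, 126), (490, -141, 128), (481, -148, 124), (483, -341, -1)] [[56, 58, 52], [75, 72, 71], [75, 69, 66], [181, 170, 158]]
176 [(511, -152, 112), (501, -144, 119), (490, -142, 121), (481, -149, 117), (482, -327, 0)] [[61, 55, 55], [69, 65, 61], [70, 63, 59], [181, 171, 159]]
178 [(511, -148, 109), (500, -144, 113), (490, -139, 117), (480, -144, 115), (481, -317, 0)] [[62, 56, 54], [69, 67, 64], [69, 65, 61], [179, 167, 155]]
180 [(510, -145, 105), (500, -139, 110), (490, -139, 111), (480, -144, 108), (480, -306, 0)] [[60, 56, 51], [72, 66, 62], [71, 67, 62], [176, 167, 155]]
```

Wrist and side depth agree that the visible finger ends are about 32 mm above the reported TCP, which differs from the description. Contact with the top should then come near TCP 107. I'll feel for it, and that will also calibrate the handle grip.

Emit:
{"api": "arm_command", "payload": {"series": [[[0,0,0,-0.02,0],[0,0,0,-0.04,0],[0,0,0,-0.06,0],[0,0,0,-0.07,0],[0,0,0,-0.07,0]]]}}

```text
clock: 19.68
eef_pos: [491.2, -163.5, 112.1]
ee_rot: [-3.114, 0.415, -0.0]
wrist_force: [0.1, -0.4, -0.1]
width: 0.007
```

Emit:
{"api": "arm_command", "payload": {"series": [[[0,0,0,-0.006,0],[0,0,0,-0.012,0],[0,0,0,-0.012,0],[0,0,0,-0.012,0]]]}}

```text
clock: 20.18
eef_pos: [491.9, -163.8, 111.5]
ee_rot: [3.113, -0.415, 0.005]
wrist_force: [-1.3, 1.1, 8.7]
width: 0.006
```

Emit:
{"api": "arm_command", "payload": {"series": [[[0,0,0,-0.004,0],[0,0,0,-0.008,0],[0,0,0,-0.008,0],[0,0,0,-0.008,0]]]}}

```text
clock: 20.68
eef_pos: [492.2, -164.0, 111.3]
ee_rot: [3.112, -0.415, 0.008]
wrist_force: [-4.3, 1.1, 15.5]
width: 0.006
```

Contact came at TCP≈112, so the real tips are about 27 mm behind the reported TCP. A 15.5 N push gives only 0.2 mm, so the canister is bottomed. I'll hold briefly, then lift and swing to the handle with the jaws turned +90°.

Emit:
{"api": "arm_command", "payload": {"series": [[[0,0,0,-0.001,0],[0,0,0,-0.001,0],[0,0,0,-0.001,0],[0,0,0,-0.001,0],[0,0,0,-0.001,0],[0,0,0,-0.001,0]]]}}

```text
clock: 21.42
eef_pos: [492.2, -164.0, 111.3]
ee_rot: [3.112, -0.415, 0.008]
wrist_force: [-4.4, 1.8, 17.2]
width: 0.006
```

Emit:
{"api": "arm_command", "payload": {"series": [[[0,0,0,0.02,0],[0,0,0,0.15,0],[40,0,0,0.3,0],[40,0,0,0.4,0.25],[40,0.1,-0.03,0.44,0.5],[40,0.25,-0.07,0.44,0.75],[40,0.364,-0.098,0.44,1],[40,0.364,-0.098,0.44,1],[40,0.364,-0.098,0.44,1]]]}}

```text
clock: 22.55
eef_pos: [581.6, -187.8, 216.5]
ee_rot: [-3.036, -0.805, 0.002]
wrist_force: [0.0, -0.4, 0.3]
width: 0.452
```

Emit:
{"api": "arm_command", "payload": {"series": [[[40,0,0,0,0.25],[40,0,0,0,0.5],[40,0,0,0,0.75],[40,0,0,0,1],[40,0,0,0,1],[40,0,0,0,1]]]}}

```text
clock: 23.3
eef_pos: [581.8, -187.8, 217.4]
ee_rot: [2.499, 1.903, 0.001]
wrist_force: [0.4, 1.0, 0.6]
width: 0.455
```

Run:
```python
from h import *
look("wrist","w7",[("handle",172,186,180,150),("can",120,145,128,500)])
a=np.load("pics/w7.npz"); P=cloud(a,a["d"]); z=P[...,2]; k=(z>174)&(z<184)&(np.hypot(P[...,0]-582,P[...,1]+188)<50)
q=P[k][:,:2].astype(np.float32); print(cv2.minAreaRect(q),q.mean(0))
```

```text
eef [ 581.8 -187.8  217.4] [2.499e+00 1.903e+00 1.000e-03] w 0.455 F [0.4 1.  0.6]
handle [283. 217.] [274, 178, 19, 80, 1446] [ 583.2 -186.   179.1] fit [ 582.8 -186.6] 21.4 enc [ 582.8 -186.8] 31.6
can [338. 109.] [314, 84, 49, 51, 1914] [ 649.4 -121.3  127.3] fit [ 649.2 -121.5] 20.2 enc [ 649.2 -121.5] 20.9
can [385. 201.] [362, 179, 46, 44, 1527] [ 673.3 -211.6  127.1] fit [ 673.  -211.6] 20.3 enc [ 673.  -211.4] 21.1
can [179. 203.] [154, 180, 51, 48, 1819] [ 494.3 -161.8  136.9] fit [ 490.5 -163.7] 22.4 enc [ 490.2 -162.6] 24.0
((582.5512084960938, -187.80709838867188), (62.55632781982422, 13.68721866607666), 75.07355499267578) [ 583.0949  -186.29436]
```

View pics/w7.png

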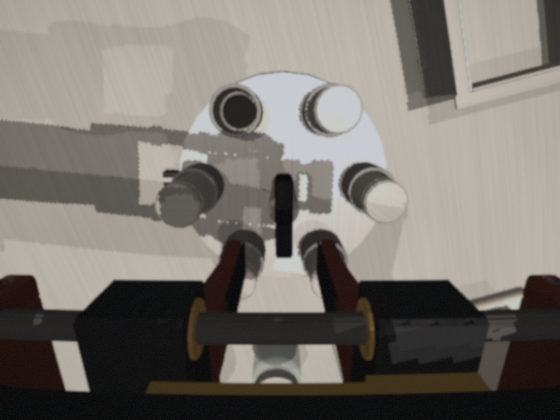

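The handle bar at (283,217) lies at 75.1° with its centre at (582.5,-187.7), lined up between the jaws. I'll descend over it and close.

Emit:
{"api": "arm_command", "payload": {"series": [[[40,0.002,0,-0.1,0],[40,0.002,0,-0.2,0],[40,0.002,0,-0.29,0],[40,0.002,0,-0.34,0],[40,0.002,0,-0.36,0],[40,0.002,0,-0.36,0],[0,0.002,0,-0.36,0],[0,0.002,0,-0.36,0],[0,0.002,0,-0.36,0],[0,0.002,0,-0.36,0],[0,0.002,0,-0.36,0]]]}}

```text
clock: 24.72
eef_pos: [584.0, -188.3, 127.5]
ee_rot: [2.493, 1.907, 0.003]
wrist_force: [5.4, -0.9, -0.5]
width: 0.155
```

Emit:
{"api": "arm_command", "payload": {"series": [[[0,0,0,0,0.12],[0,0,0,0,0.25],[0,0,0,0,0.37],[0,0,0,0,0.5],[0,0,0,0,0.62],[0,0,0,0,0.75],[0,0,0,0,0.87],[0,0,0,0,1]]]}}

```text
clock: 25.72
eef_pos: [584.2, -188.3, 127.4]
ee_rot: [1.568, 2.718, 0.002]
wrist_force: [6.2, -2.0, -0.6]
width: 0.162
```

Emit:
{"api": "arm_command", "payload": {"series": [[[0,0,0,0,0.12],[0,0,0,0,0.24],[0,0,0,0,0.333],[0,0,0,0,0.333],[0,0,0,0,0.333]]]}}

```text
clock: 26.35
eef_pos: [584.3, -188.2, 127.4]
ee_rot: [1.205, 2.897, 0.001]
wrist_force: [7.3, -2.0, 0.1]
width: 0.156
```

Emit:
{"api": "arm_command", "payload": {"series": [[[40,0,0,0,0],[40,0,0,0,0],[40,0,0,0,0],[40,0,0,0,0],[40,0,0,0.1,0],[40,0,0,0.25,0],[40,0,0,0.4,0],[40,0,0,0.5,0],[40,0,0,0.5,0],[40,0,0,0.5,0]]]}}

```text
clock: 27.6
eef_pos: [582.5, -187.9, 250.3]
ee_rot: [-1.207, -2.899, 0.0]
wrist_force: [-0.2, 0.3, -1.0]
width: 0.455
```

Run:
```python
from h import *
look("wrist","w8",[("can",118,145,128,500),("cup",76,88,82,400)])
a=np.load("pics/w8.npz"); P=cloud(a,a["d"]); z=P[...,2]; k=(z>174)&(z<184)&(np.hypot(P[...,0]-582,P[...,1]+188)<50)
q=P[k][:,:2].astype(np.float32); print(cv2.minAreaRect(q),q.mean(0),env.read_state()["clock"])
```

```text
eef [ 582.5 -187.9  250.3] [-1.207 -2.899  0.   ] w 0.455 F [-0.2  0.3 -1. ]
can [331. 112.] [309, 90, 45, 45, 1553] [558.1 -96.7 127.4] fit [558.2 -96.9] 20.4 enc [557.9 -96.9] 21.1
can [189. 196.] [167, 175, 44, 43, 1459] [ 515.5 -251.5  136.6] fit [ 515.2 -255.2] 22.1 enc [ 515.2 -255.3] 23.8
can [373. 195.] [353, 175, 41, 40, 1264] [ 648.3 -121.7  127. ] fit [ 648.1 -121.9] 20.4 enc [ 648.7 -122.4] 21.6
cup [238. 113.] [215, 88, 48, 50, 546] [ 490.6 -163.6   81.2] fit [ 491.2 -163.2] 25.3 enc [ 491.  -163.2] 26.2
cup [355. 179.] [341, 165, 44, 43, 408] [ 636.  -122.5   81.1] fit [ 649.3 -121.8] 23.6 enc [ 648.6 -121.8] 26.3
((582.1444091796875, -188.07347106933594), (13.490473747253418, 62.53324890136719), 44.267372131347656) [ 581.2171  -187.40283] 27.65
```

View pics/w8.png

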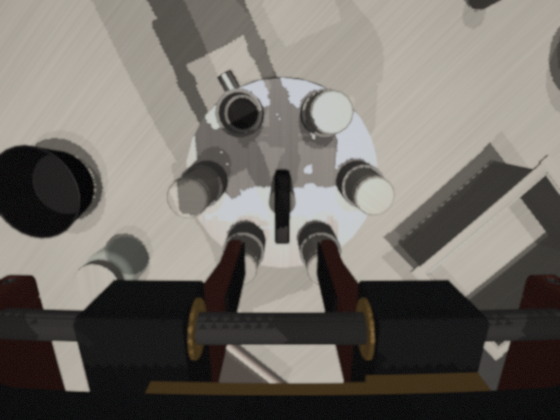

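The next empty cup is at the pointer: cup (240,113), pointer (228,78). Its centre is (491.1,-163.3), against (490.8,-163.5) for the first pocket at the start. The loaded canister is now at (189,196), upright, and the gripper is clear, so I'll hand in.

```bash
python3 -c "
from rig import env
s=env.read_state(); print(s['clock'],s['wrist_force'],abs(s['dq']).max()); print(env.hand_in())"
```

```text
27.65 [ 0.44634543 -0.56635938 -1.3011422 ] 0.006006472610674012
the job is handed in; nothing more can be done
None
```

The middle-sized canister is in the pocket, pressed past the clip onto its pad. The carousel is one click anticlockwise, and I handed the job in at 27.65 s.

- **Push:** I held 16.2–16.6 N for about 1.5 s through the grip. I then pushed again on the canister's top with the fingers shut, at 15.5–17.2 N. The highest force read was 17.2 N. The force built up with the stiffness of the rubber pad, and the canister did not sink further, so I take it as bottomed. Its foot is about 23 mm below the rim.
- **Carousel:** I gripped the handle bar, turned it 60° and let go. The next empty cup stands at the pointer within about 0.5 mm of where the first cup was. The loaded canister looked upright and about as high as before.
- **Bystanders:** I touched only the canister and the handle. I did not re-measure every bystander at the end.

Some checks disagreed:
- **Fingertips:** the real tips are about 27 mm behind the reported TCP (from touching the canister; about 32 mm by camera depth). The first grasp therefore held only about the top 7 mm of the canister, but it held.
- **Cameras:** they differed by about 2 mm, and the first side-camera fix by up to about 5 mm. I relied on the wrist camera's relative positions.
- **Handle angle:** the handle read 59.2° of turn by depth, against 60.2° at the tool. That is within measurement noise, and the cup position fits one click.

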